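# Trim the centrifuge counterweight on the sprung balance

### The job

Make up a centrifuge counterweight on the sprung balance: put the steel trim rings from the tray over the post of its pan, one after another, until the pan's pointer has sunk into the black band of the gauge, and leave the rest lying. Lower every ring gently with its hole over the post (feel for the post, which stands off-centre), never drop it, never push the pan down to its bottom stop or press hard on the balance, and do not disturb the other things.

Things in the scene. Friction and masses are not known exactly. Their poses are not given: they have to be found in the camera images.
- scale: Sprung balance: white casing 120 x 120 x 45 mm on the bench, fixed, with a grey guide sleeve (34 mm dia) up to 66 mm and above it a round pan with a post. Origin: centre of the underside; z up; the pan's axis runs vertically through it.
- pan_zero (a point): Fixed point on the pan's axis, 135 mm above the bench: the unloaded pan's top; the real top is lower by joint pan. Pan: disc 40 mm dia, 5 mm thick. On it stands a steel post, 17 mm dia, 48 mm high above the pan's top, top edge bevelled 1 mm, its centre 6 mm off the pan's axis in a direction that differs every time and is not measured, but stays put.
- band (a point): Centre of the black band, 13 mm high, on the white gauge plate (34 mm wide, facing the scale's +x, top 145 mm above the bench) that stands 78 mm from the axis on the scale's -y side. A brass pointer on the pan moves down in front of it; pointer level with the band's centre = joint pan 0.0425.
- pan (a joint): Sink of the sprung pan, m: 0 unloaded, 0.060 bottom stop (keep below 0.058). 213 N/m, damping 18 N s/m. The empty pan rests at 0.010 to 0.023; a ring adds about 0.010; in the band from 0.036 to 0.049 (two or three rings). A ring resting on the post's top, post not in its hole, just pushes the pan down; when the hole finds the post, the pan springs back up.
- tray: White plastic plate 250 x 250 x 12 mm, fixed on the bench, with the rings near its four quarters, about 55 mm from the centre along each of its x and y axes, and a dropper bottle in the middle. Origin: centre of the underside, z up.
- ring_a_mid (a point): Steel trim ring lying flat, 54 mm outer dia, 20 mm hole (1.5 mm play all round on the post), 14 mm thick, about 217 g; all four are alike. The point is its centre, half-way up; z is its axis.
- ring_b_mid (a point): Steel trim ring lying flat, 54 mm outer dia, 20 mm hole (1.5 mm play all round on the post), 14 mm thick, about 217 g; all four are alike. The point is its centre, half-way up; z is its axis.
- ring_c_mid (a point): Steel trim ring lying flat, 54 mm outer dia, 20 mm hole (1.5 mm play all round on the post), 14 mm thick, about 217 g; all four are alike. The point is its centre, half-way up; z is its axis.
- ring_d_mid (a point): Steel trim ring lying flat, 54 mm outer dia, 20 mm hole (1.5 mm play all round on the post), 14 mm thick, about 217 g; all four are alike. The point is its centre, half-way up; z is its axis.
- dropper_1: Bystander: white plastic dropper bottle, 24 mm dia, 53 mm tall, standing mid-tray between the rings. Origin: centre of the underside
- dropper_2: Bystander: amber dropper bottle, same size, on the bench beyond the tray. Origin: centre of the underside
- jar: Bystander: small glass jar, 44 mm dia, 55 mm tall. Origin: centre of the underside
- beaker: Bystander: glass beaker, 76 mm dia, 95 mm tall. Origin: centre of the underside
- marker: Bystander: marker pen lying on the bench, 135 mm long, 17 mm dia. Origin: half-way between its ends nearly, on the underside
Not all that is in view belongs to the job. What is shaped like the part that bears ring_b_mid but turquoise is not meant. What is shaped like the scale but blue is not meant.

How it is judged:
By the outcome, as a careful person would: the job done as asked, in the order asked, and still so for the second after the job is handed in, with the robot touching nothing.
It also fails if it takes over 72 s, if anything falls off the work surface, if the arm or the gripper's body presses on something with over 40 N, if the wrist force passes 120 N, or if a joint passes its speed limit or range.

### The arm

A 6-joint arm with a two-finger parallel gripper is mounted at the origin on the work surface. World frame = base frame: x ahead of the robot, y to its left, z up, the work surface at z = 0. Lengths are in mm, angles in rad, forces in N, time in s.
With the tool pointing down it reaches from about 400 to 925 mm from the base axis. Payload 12.5 kg.
Tool frame: the origin (TCP) lies at the very end of the fingers, on their centre line; the grasp point (between the pads) lies 19 mm behind it; z points along the fingers, x is the direction in which the jaws open and shut, and the axes are right-handed (so a half turn about z gives the same grasp; the last joint's range is limited). The gripper opens to 95 mm and grips with 3 to 60 N. Pads are 20 mm wide; open, the fingers measure 119 mm over their backs; the gripper's body (75 mm by 180 mm) begins 59 mm behind the grasp point.
Start: joints at [-1.279, 0.491, 1.559, -0, 1.092, -0.106], TCP at [242.143, -576.206, 214.661] pointing down, gripper open.
Joint ranges: [-3.1, 3.1], [-0.84, 2.19], [0.05, 2.79], [-1.13, 4.28], [0.06, 2.93], [-2.69, 2.69]. Speed limits (rad/s): [2.22, 2.22, 2.79, 3.14, 3.14, 3.14].

### API

Orientations are given as [roll, pitch, yaw] about the fixed x, y, z axes, in that order (R = Rz(yaw) Ry(pitch) Rx(roll)).
In Python, from cell import state, viewer, ticket, look_for, regions_of gives the robot as it stands.
- The arm moves only by the shell command python3 -m inch 'ROWS'. ROWS is JSON, a list of rows, each a list of 7 numbers: the turn, a rotation vector about the world's x, y, z in degrees, then the shift along the world's x, y, z in mm, then the opening, from -1 (shut) to 1 (fully open). In form: [[rx, ry, rz, tx, ty, tz, hand], ...]. A call has 1 to 10 rows; each row shifts and turns the commanded pose from where the row before left it; what a row does not reach is not made up. A row lasts 1/10 s, in which the tool goes at most 50 mm and 8.59 degrees, less where a joint would pass 70% of its speed; a pose out of reach is approached as far as the arm can. A call with a gripper value outside its range is refused whole. The fingers move at their own pace and stop on an object; the grip force is fixed at half the most. Time passes only in rows, so rows that do not move let the fingers close. It gives the time, the measured TCP pose, the force and the opening at its end, in the units of the state.
- state(): the state, without advancing time (a new reading comes with each control period).
- viewer.read_camera(name): name is "side" or "top" or "wrist"; returns a dict with "color" (420x560x3 uint8, red, green, blue), "depth" (420x560 float32, mm along the optical axis (not along the pixel's ray), 0 where there is no reading), "fx", "fy", "cx", "cy" (pixels), "position" and "orientation" of the camera in the world. Camera axes: x right, y down, z forward; pixel columns grow to the right and rows downward; lengths in mm; the calibration is good to about 2 mm. A picture is of the moment at which its call begins.
- ticket.job_done(): hands the job in, once; it reports no verdict.
Trained networks look in the newest picture that a camera, given by its name, has taken for a name from the list of things; names that differ only in an ending like _2 or _b are one class to them, and where a whole thing is asked for, a point or a joint stands for the part that bears it (a point fixed in the world has none). Each returns a list of dicts, best first, with "score" (0 to 1); they miss things now and then, are a little off and sometimes report something else, mostly with a low value. They report only what shows in the picture. A call takes as long as a camera call. They do not tell look-alikes from the thing itself.
- look_for(name, camera): "box" ([left, top, right, bottom] as shares, 0 to 1, of the picture: columns of its width, rows of its height, round what is visible of it).
- regions_of(name, camera): "pixels" (420x560 bool, what is visible of it) and "box" ([left, top, right, bottom] as shares, 0 to 1, of the picture: columns of its width, rows of its height, round what is visible of it).
The state is a dict: "t": time; "joints": joint angles; "qvel": joint speeds; "tau": joint torques, N m; "eef_pos": TCP position; "tcp_rot": TCP orientation; "ft_force": force on the tool from outside, world axes, zero at the start; "moment": the same for the moment, N m; "opening": opening from 0.0 (shut) to 1.0 (fully open).
Only numpy, scipy, OpenCV 4.12 (cv2) and the standard library are available. Lean on these libraries where they do the work, as an engineer would, in place of code of your own. Each camera call takes 0.05 s, during which the arm holds its last target. There are 200 camera calls.

## Working session

There is one attempt and no reset: what is moved stays moved. The work goes in short steps, Python scripts to look and compute and a shell command to move; the robot and the scene stay as the last step left them, time stands still between calls to the robot, and variables do not carry over. Pictures are saved under pics/ and viewed, on a budget of 10 in all, crops included, one or two more only if the job needs it, and the job is handed in when it is done.

```bash
mkdir -p pics; ls; cat > h.py <<'E'
import numpy as np, cv2
from scipy.spatial.transform import Rotation as R
from cell import state, viewer, ticket, look_for, regions_of
def Rc(o):
    o=np.array(o,float)
    return o if o.shape==(3,3) else (R.from_euler('xyz',o).as_matrix() if o.size==3 else R.from_quat(o).as_matrix())
def cloud(c):
    d=c['depth']; v,u=np.mgrid[:d.shape[0],:d.shape[1]]
    p=np.stack([(u-c['cx'])/c['fx']*d,(v-c['cy'])/c['fy']*d,d],-1)
    w=p@Rc(c['orientation']).T+np.array(c['position']); w[d==0]=np.nan
    return w
def save(c,n): cv2.imwrite(f'pics/{n}.png',c['color'][:,:,::-1])
E
python3 - <<'E'
from h import *
s=state(); print({k:np.round(v,3).tolist() for k,v in s.items()})
for n in ('top','side','wrist'):
    c=viewer.read_camera(n); save(c,n+'0'); print(n,np.round(c['position'],1),np.round(c['orientation'],3),c['fx'],c['cx'],c['cy'])
    w=cloud(c)
    for t in ('ring_a_mid','scale','tray','dropper_1','pan','jar','beaker','marker'):
        try:
            for r in regions_of(t,n)[:6]:
                m=r['pixels']; p=w[m]; p=p[~np.isnan(p[:,0])]
                b=r['box']; print(t,round(r['score'],2),np.round([b[0]*560,b[1]*420,b[2]*560,b[3]*420]).astype(int),np.round(np.median(p,0)),np.round(np.percentile(p[:,2],95)),c['color'][m].mean(0).astype(int)) if len(p) else 0
        except Exception as e: print(t,e)
cv2.imwrite('pics/ts.png',np.vstack([cv2.resize(cv2.imread('pics/top0.png'),(400,300)),cv2.resize(cv2.imread('pics/side0.png'),(400,300))]))
E
```

```text
pics
{'t': 0.0, 'joints': [-1.279, 0.492, 1.559, -0.0, 1.092, -0.106], 'qvel': [0.001, 0.001, 0.0, 0.001, 0.002, 0.0], 'tau': [-0.0, -61.265, -25.819, 0.069, 0.048, -0.0], 'eef_pos': [242.05, -575.968, 214.072], 'tcp_rot': [-3.142, 0.001, -1.173], 'ft_force': [-0.51, -0.745, 0.403], 'moment': [-0.076, -0.057, 0.004], 'opening': 0.999}
top [ 368.4  -72.5 1363.8] [-3.002  0.007 -1.561] 494.88287609095164 275.36164926925073 207.7735860154043
ring_a_mid 0.85 [187 212 206 232] [521. 154.  27.] 31.0 [156 159 168]
ring_a_mid 0.45 [133 186 154 206] [586. 305.  27.] 32.0 [148 150 158]
scale 0.89 [356 161 428 208] [ 617. -350.   46.] 138.0 [ 61  88 147]
scale 0.85 [273 168 336 219] [ 584. -128.   46.] 120.0 [159 164 165]
tray 0.59 [113 152 230 266] [550. 222.  13.] 18.0 [171 177 181]
pan 0.58 [385 171 418 184] [ 625. -353.  137.] 183.0 [129 131 128]
pan 0.51 [294 181 310 198] [ 593. -123.  117.] 164.0 [145 149 153]
pan 0.22 [132 186 153 206] [586. 305.  26.] 31.0 [147 150 157]
jar 0.52 [403 260 425 277] [ 394. -422.   53.] 59.0 [146 151 154]
beaker 0.69 [279 112 307 146] [ 784. -109.   46.] 96
[... 720 characters left out ...]
108]
dropper_1 0.7 [162 242 173 263] [751.  52.  25.] 48.0 [77 51 32]
pan 0.85 [263 178 291 215] [ 589. -122.  115.] 161.0 [97 92 92]
pan 0.81 [295 125 309 165] [ 622. -349.  134.] 174.0 [93 90 93]
pan 0.69 [339 248 402 276] [ 351. -138.   13.] 17.0 [94 92 92]
jar 0.7 [384 174 401 197] [ 387. -414.   33.] 55.0 [117 115 114]
beaker 0.75 [186 177 217 227] [758. -95.  65.] 93.0 [109 111 115]
beaker 0.54 [383 174 402 198] [ 386. -414.   33.] 55.0 [117 115 114]
marker 0.98 [339 245 399 276] [ 351. -139.   12.] 17.0 [95 93 93]
wrist [ 303.2 -550.1  385.2] [ 2.903 -0.    -1.173] 321.59301282545846 282.64301558551034 210.30259975873565
jar 0.7 [181   1 229  33] [ 378. -441.   31.] 56.0 [156 156 152]
```

View pics/top0.png

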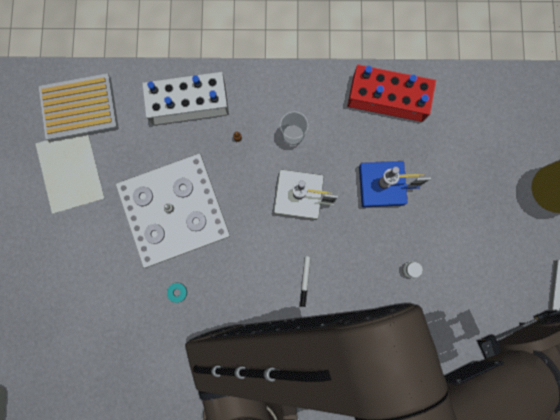

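View pics/side0.png

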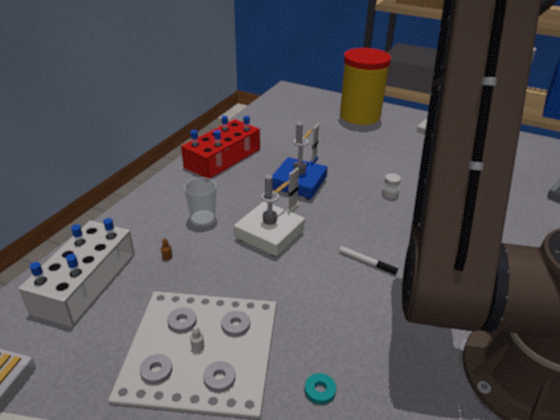

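Top view: the white scale is at px (299,194) with its gauge to the right, and the four steel rings are at (143,197), (183,187), (155,233) and (196,221). The turquoise ring and the blue scale are decoys. The side view agrees. Next I move the wrist camera over the scale.

```bash
python3 -m inch '[[0,0,0,20,20,40,1],[0,0,8.4,30,36,30,1],[0,0,8.4,30,36,6,1],[0,0,8.4,30,36,0,1],[0,0,8.4,30,36,0,1],[0,0,8.4,30,36,0,1],[0,0,8.4,30,36,0,1],[0,0,8.4,30,36,0,1],[0,0,8.4,30,36,0,1],[0,0,0,30,36,0,1]]'
python3 -m inch '[[0,0,0,30,36,0,1],[0,0,0,28,46,0,1],[0,0,0,0,0,0,1],[0,0,0,0,0,0,1]]'
python3 - <<'E'
from h import *
c=viewer.read_camera('wrist'); save(c,'w1'); np.savez('w1',**c); print(state()['eef_pos'],state()['tcp_rot'],c['position'],c['orientation'])
E
```

```text
t: 2.35
eef_pos: [530.1, -234.2, 287.8]
tcp_rot: [3.141, -0.0, 0.005]
ft_force: [-0.4, -0.3, 0.2]
opening: 0.994
t: 2.75
eef_pos: [585.4, -156.2, 287.4]
tcp_rot: [3.141, 0.0, 0.002]
ft_force: [-0.2, -0.8, -0.8]
opening: 1.0
[ 584.90505867 -157.22523108  287.49735744] [3.14144861e+00 2.76054720e-04 5.24758062e-04] [585.29240268 -89.55842189 457.87529359] [ 2.90232756e+00 -6.70818865e-04  2.13577076e-03]
```

View pics/w1.png

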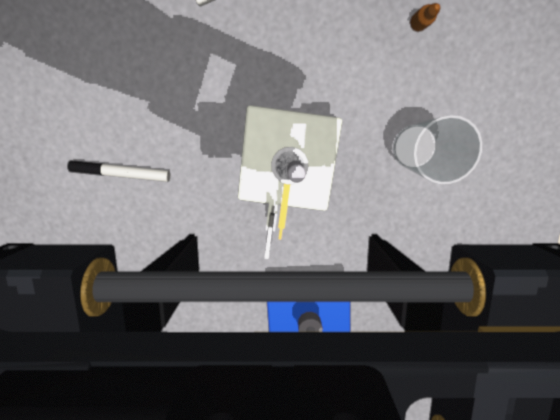

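Post at px (290,165), pointer and gauge below it, all clear of the fingers. Next I compute the post position and the casing yaw, then look over the tray.

```bash
python3 - <<'E'
from h import *
c=dict(np.load('w1.npz')); w=cloud(c); z=w[...,2]; box=np.zeros(z.shape,bool); box[90:270,230:350]=1
for lo,hi in((36,52),(150,175)):
    m=box&(z>lo)&(z<hi); p=w[m]; print(lo,m.sum(),'zmed',np.round(np.median(p[:,2]),1),'z90',np.round(np.percentile(p[:,2],90),1),cv2.minAreaRect(p[:,:2].astype(np.float32)))
# post top disc
zz=z[box]; top=np.nanpercentile(zz[(zz>150)&(zz<180)],95); m=box&(abs(z-top)<3)
v,u=np.nonzero(m); k=np.hypot(v-170,u-294)<14; print('top',top,cv2.minEnclosingCircle(np.float32(w[m][k][:,:2])),np.mean(w[m][k],0),u[k].mean(),v[k].mean())
m=box&(z>95)&(z<128); v,u=np.nonzero(m); print('pan',np.median(w[m][:,2]),cv2.minEnclosingCircle(np.float32(np.c_[u,v])))
for zc in range(96,140,4):
    print(zc,(box&(z>=zc)&(z<zc+4)).sum(),end='; ')
E
python3 -m inch '[[0,0,0,0,40,20,1],[0,0,0,0,50,0,1],[0,0,0,0,50,0,1],[0,0,0,-5,50,0,1],[0,0,0,-5,50,0,1],[0,0,0,-10,50,0,1],[0,0,0,-10,20,0,1],[0,0,0,0,0,0,1],[0,0,0,0,0,0,1]]'
python3 - <<'E'
from h import *
c=viewer.read_camera('wrist'); save(c,'w2'); np.savez('w2',**c); print(state()['eef_pos'],c['position'])
for r in regions_of('ring_a_mid','wrist'): print(round(r['score'],2),np.round(np.array(r['box'])*[560,420,560,420]))
E
```

```text
36 7689 zmed 45.4 z90 46.5 ((590.386474609375, -142.08619689941406), (155.98365783691406, 120.10466766357422), 82.61115264892578)
150 273 zmed 162.9 z90 164.0 ((598.0885620117188, -126.52819061279297), (16.046489715576172, 16.482328414916992), 21.90126609802246)
top 164.24914823529852 ((598.0703735351562, -126.59563446044922), 8.32647705078125) [ 598.04796113 -126.43360864  163.01293248] 296.2371541501976 173.2173913043478
pan 114.89632012376626 ((280.5647277832031, 194.3058319091797), 48.913047790527344)
96 35; 100 4; 104 5; 108 5; 112 982; 116 113; 120 8; 124 10; 128 12; 132 9; 136 16; t: 3.7
eef_pos: [555.5, 150.1, 307.8]
tcp_rot: [3.141, -0.0, -0.001]
ft_force: [0.2, -0.8, -0.2]
opening: 0.997
[555.76767271 149.76993515 307.79659663] [555.52953361 216.84478896 478.32137029]
0.71 [235. 158. 276. 196.]
```

View pics/w2.png

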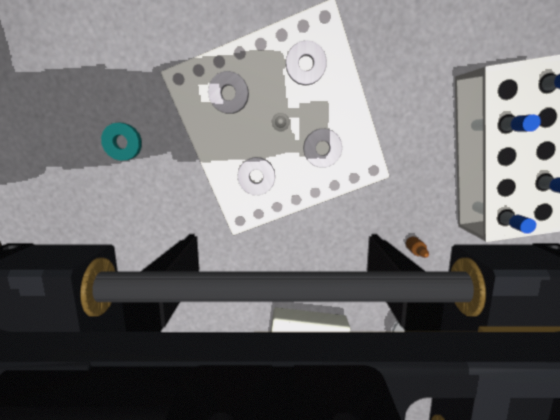

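Rings at px (229,92), (306,62), (322,147) and (257,176), with the bottle in the middle. I'll measure the two nearest, checking against the top and side views.

```bash
python3 - <<'E'
from h import *
c=dict(np.load('w2.npz')); w=cloud(c); z=w[...,2]; v,u=np.mgrid[:420,:560]
bot=(np.hypot(u-281,v-123)<11)&(z>40); print('bottle',np.median(w[bot],0) if bot.any() else None)
m=(v<240)&(u>150)&(u<400)&(abs(z-12)<3); print('tray z',np.median(z[m]),cv2.minAreaRect(np.float32(w[m][:,:2])))
t=viewer.read_camera('top'); wt=cloud(t); s=viewer.read_camera('side'); ws=cloud(s)
for a,b in((229,92),(306,62),(322,147),(257,176)):
    m=(np.hypot(u-a,v-b)<32)&(z>20)&(z<32)
    p=w[m]; (cx,cy),r=cv2.minEnclosingCircle(np.float32(p[:,:2])); e=cv2.fitEllipse(np.float32(np.argwhere(m)[:,::-1])[cv2.convexHull(np.float32(np.argwhere(m)[:,::-1]),returnPoints=False)[:,0]])
    # ellipse centre ray -> plane of top
    zt=np.median(p[:,2]); d=Rc(c['orientation'])@[(e[0][0]-c['cx'])/c['fx'],(e[0][1]-c['cy'])/c['fy'],1]
    q=np.array(c['position'])+d*(zt-c['position'][2])/d[2]
    o=[]
    for W in (wt,ws):
        k=(np.hypot(W[...,0]-cx,W[...,1]-cy)<35)&(W[...,2]>20)&(W[...,2]<33); P=W[k]
        o+=[np.round(cv2.minEnclosingCircle(np.float32(P[:,:2])),1) if 0 else np.round(cv2.minEnclosingCircle(np.float32(P[:,:2]))[0],1),round(float(np.median(P[:,2])),1)]
    print((a,b),np.round([cx,cy,r,zt],1),np.round(q,1),o)
for W in(wt,ws):
    k=(np.hypot(W[...,0]-598,W[...,1]+126)<16)&(abs(W[...,2]-163)<5); print('post',k.sum(),np.median(W[k],0))
E
```

```text
bottle [552.88447893 229.21596641  44.68277647]
tray z 12.486113050975973 ((550.8777465820312, 224.5151824951172), (249.91064453125, 249.9901123046875), 21.001853942871094)
(229, 92) [483.2 268.   26.9  26.3] [483.4 268.   26.3] [array([0., 0.]), nan, array([481.3, 268. ]), 25.2]
(306, 62) [586.4 305.   27.2  26.4] [586.2 304.7  26.4] [array([598.9, 323.7]), 27.8, array([584.1, 304.3]), 25.3]
(322, 147) [611.2 195.   26.8  26.4] [611.  195.5  26.4] [array([612.6, 179.9]), 25.9, array([608.3, 194.6]), 25.0]
(257, 176) [518.1 155.7  26.9  26.3] [518.3 156.4  26.3] [array([518.8, 154.6]), 26.8, array([515.8, 154.9]), 25.1]
post 36 [ 599.35300181 -127.5377095   163.23263259]
post 37 [ 594.74722647 -124.82828128  161.20682744]
  return _methods._mean(a, axis=axis, dtype=dtype,
  ret = ret.dtype.type(ret / rcount)
```

```bash
python3 -m inch '[[0,0,-7,-37.5,6,-20,1],[0,0,0,0,0,-45,1],[0,0,0,0,0,-45,1],[0,0,0,0,0,-45,1],[0,0,0,0,0,-45,1],[0,0,0,0,0,-40,1],[0,0,0,0,0,-28,1],[0,0,0,0,0,-12,1],[0,0,0,0,0,0,1],[0,0,0,0,0,0,1]]'
```

```text
t: 4.9
eef_pos: [518.6, 157.1, 28.6]
tcp_rot: [-3.141, -0.001, -0.123]
ft_force: [0.1, 0.0, 0.1]
opening: 1.0
```

```bash
python3 -m inch '[[0,0,0,-0.3,-0.7,-8,1],[0,0,0,0,0,-6,1],[0,0,0,0,0,0,1],[0,0,0,0,0,0,-1],[0,0,0,0,0,0,-1],[0,0,0,0,0,0,-1],[0,0,0,0,0,0,-1],[0,0,0,0,0,0,-1],[0,0,0,0,0,0,-1]]'
```

```text
t: 5.8
eef_pos: [517.6, 156.7, 13.7]
tcp_rot: [-3.142, -0.0, -0.122]
ft_force: [-0.3, 0.1, 1.0]
opening: 0.569
```

```bash
python3 -m inch '[[0,0,0,0,0,5,-1],[0,0,0,0,0,20,-1],[0,0,0,0,0,45,-1],[0,0,0,0,0,45,-1],[0,0,0,0,0,45,-1],[0,0,0,10,-35,40,-1],[0,0,0,14,-46,0,-1],[0,0,0,14,-46,0,-1],[0,0,0,14,-46,0,-1],[0,0,0,14,-46,0,-1]]'
python3 -m inch '[[0,0,0,14,-45,0,-1],[0,0,0,0,-19,0,-1],[0,0,0,0,0,0,-1],[0,0,0,0,0,0,-1]]'
python3 - <<'E'
from h import *
for i in range(3): print(np.round(state()['eef_pos'],1),np.round(state()['ft_force'],1))
c=viewer.read_camera('wrist'); save(c,'w3'); np.savez('w3',**c)
E
```

```text
t: 6.8
eef_pos: [582.7, -61.5, 211.0]
tcp_rot: [-3.142, -0.0, -0.122]
ft_force: [0.2, 0.5, -1.6]
opening: 0.563
t: 7.2
eef_pos: [596.3, -123.5, 210.5]
tcp_rot: [-3.141, 0.001, -0.123]
ft_force: [-0.6, -0.1, -2.9]
opening: 0.564
[ 596.3 -123.5  210.5] [-0.6 -0.1 -2.9]
[ 596.3 -123.5  210.5] [-0.6 -0.1 -2.9]
[ 596.3 -123.5  210.5] [-0.6 -0.1 -2.9]
```

View pics/w3.png

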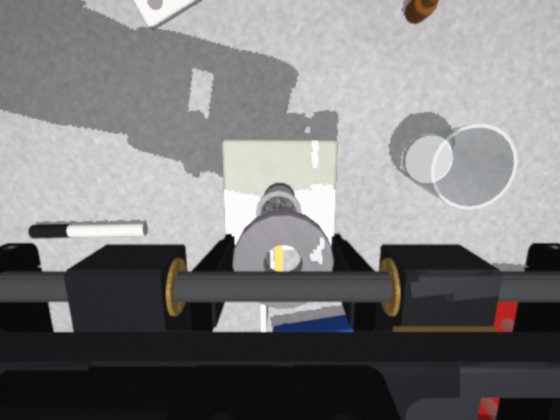

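The ring is held squarely (px (284,260)), the jaws are parallel to the casing, and the post shows behind it at (280,195). Next I measure the ring centre relative to the TCP.

```bash
cat > ring.py <<'E'
from h import *
from scipy.optimize import least_squares
def ring(c):
    w=cloud(c); z=w[...,2]; e=state()['eef_pos']
    m=(z>e[2]+6)&(z<e[2]+20)&(np.hypot(w[...,0]-e[0],w[...,1]-e[1])<30); m=m.astype(np.uint8)
    n,l,st,_=cv2.connectedComponentsWithStats(m); m=l==1+np.argmax(st[1:,4]); zt=np.median(z[m])
    p=w[m]; p=p[abs(p[:,2]-zt)<3][:,:2]
    ang=np.arctan2(p[:,1]-e[1],p[:,0]-e[0]); b=np.round(ang/0.1); r=np.hypot(p[:,0]-e[0],p[:,1]-e[1])
    P=np.array([p[b==k][np.argmax(r[b==k])] for k in np.unique(b)]); Q=np.array([p[b==k][np.argmin(r[b==k])] for k in np.unique(b)])
    P=P[(P[:,1]>e[1]+2)]; hq=np.hypot(*(Q-e[:2]).T); Q=Q[(hq<14)&(hq>6)]
    f=lambda x:np.r_[np.hypot(*(P-x[:2]).T)-27,np.hypot(*(Q-x[:2]).T)-10]
    s=least_squares(f,e[:2],loss='soft_l1'); 
    s2=least_squares(lambda x:np.hypot(*(P-x[:2]).T)-27,e[:2],loss='soft_l1')
    print('tcp',np.round(e,1),'ring top z',round(zt,1),'centre both',np.round(s.x,1),'outer only',np.round(s2.x,1),len(P),len(Q),'rms',round(np.sqrt(np.mean(s.fun**2)),2))
E
python3 - <<'E'
from ring import *
ring(dict(np.load('w3.npz')))
E
```

```text
tcp [ 596.4 -122.8  210.6] ring top z 223.1 centre both [ 596.3 -124.2] outer only [ 596.2 -124.5] 30 44 rms 0.67
```

```bash
python3 -m inch '[[0,0,0,1.8,-2.3,-20,-1],[0,0,0,0,0,-15,-1],[0,0,0,0,0,-6,-1],[0,0,0,0,0,0,-1],[0,0,0,0,0,0,-1],[0,0,0,0,0,0,-1]]'
python3 - <<'E'
from ring import *
c=viewer.read_camera('wrist'); ring(c); save(c,'w4'); print(state()['ft_force'])
w=cloud(c)
cv2.imwrite('pics/w4c.png',cv2.resize(c['color'][190:320,210:360,::-1],None,fx=4,fy=4,interpolation=cv2.INTER_CUBIC))
E
```

```text
t: 7.85
eef_pos: [598.9, -125.7, 170.5]
tcp_rot: [3.141, -0.001, -0.122]
ft_force: [0.7, -0.5, -2.0]
opening: 0.564
tcp [ 598.9 -125.8  170.4] ring top z 183.1 centre both [ 598.8 -126.4] outer only [ 598.8 -126.7] 30 43 rms 0.76
[-0.62755798 -1.02109077 -2.44949638]
```

View pics/w4c.png

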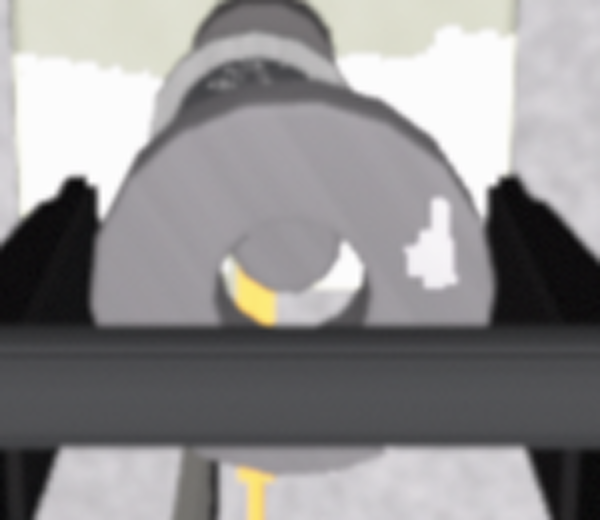

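```bash
python3 - <<'E'
from ring import *
c=viewer.read_camera('wrist')
def pr(p):
    q=Rc(c['orientation']).T@(np.array(p)-c['position']); return np.array([c['fx']*q[0]/q[2]+c['cx'],c['fy']*q[1]/q[2]+c['cy']])
for n,p in(('ringtop',(598.8,-126.5,183.1)),('post',(598.05,-126.5,163.5)),('post_same',(598.8,-126.5,163.5)),('post_up',(598.8,-122.5,163.5))): print(n,(pr(p)-[210,190])*4)
w=cloud(c); z=w[...,2]; e=state()['eef_pos']
m=(np.hypot(w[...,0]-598.5,w[...,1]+126.5)<14)&(abs(z-163.5)<4); v,u=np.nonzero(m); print(m.sum(),w[m].mean(0),cv2.minEnclosingCircle(np.float32(w[m][:,:2])),u.min()*4-840,u.max()*4-840,v.min()*4-760,v.max()*4-760)
E
```

```text
ringtop [289.85443908 294.382912  ]
post [284.54130867 241.67624207]
post_same [289.62679464 241.08427164]
post_up [286.27666247 215.40430763]
362 [ 597.94715554 -128.75859825  163.07615804] ((597.9921875, -128.3645477294922), 8.154848098754883) 232 340 224 288
```

Seen through the hole, the post top is within about 0.5 mm of centre, so I lower and feel.

```bash
python3 -m inch '[[0,0,0,-0.4,0.2,-3,-1],[0,0,0,0,0,-3,-1],[0,0,0,0,0,-3,-1],[0,0,0,0,0,-3,-1],[0,0,0,0,0,0,-1],[0,0,0,0,0,0,-1]]'
python3 -m inch '[[0,0,0,0,0,-3,-1],[0,0,0,0,0,-3,-1],[0,0,0,0,0,0,-1],[0,0,0,0,0,0,-1]]'
python3 - <<'E'
from h import *
f=[]
for i in range(3):
    s=viewer.read_camera('side'); f.append(state()['ft_force'])
print(np.mean(f,0)); np.savez('s1',**s); W=cloud(s); k=(np.hypot(W[...,0]-592,W[...,1]+126)<45)
for a in range(90,200,5): print(a,(k&(W[...,2]>=a)&(W[...,2]<a+5)).sum(),end=' ')
E
```

```text
t: 8.55
eef_pos: [598.2, -125.8, 157.5]
tcp_rot: [-3.142, 0.0, -0.122]
ft_force: [0.4, -0.0, -3.7]
opening: 0.564
t: 8.95
eef_pos: [598.2, -125.8, 151.5]
tcp_rot: [-3.142, 0.0, -0.122]
ft_force: [-0.1, 0.0, -2.2]
opening: 0.563
[ 0.20669339  0.09414702 -2.03427294]
90 12 95 6 100 1 105 4 110 132 115 35 120 15 125 15 130 16 135 6 140 0 145 6 150 45 155 57 160 259 165 33 170 40 175 23 180 39 185 41 190 36 195 32
```

Free descent 13 mm past the post top without a force rise, so the hole is over the post. I keep lowering.

```bash
python3 -m inch '[[0,0,0,0,0,-5,-1],[0,0,0,0,0,-5,-1],[0,0,0,0,0,-5,-1],[0,0,0,0,0,-5,-1],[0,0,0,0,0,-5,-1],[0,0,0,0,0,-4,-1],[0,0,0,0,0,-3,-1],[0,0,0,0,0,-2,-1],[0,0,0,0,0,0,-1],[0,0,0,0,0,0,-1]]'
python3 -m inch '[[0,0,0,0,0,-2,-1],[0,0,0,0,0,-2,-1],[0,0,0,0,0,-2,-1],[0,0,0,0,0,-2,-1],[0,0,0,0,0,-2,-1],[0,0,0,0,0,0,-1],[0,0,0,0,0,0,-1]]'
python3 - <<'E'
from ring import *
f=[]
for i in range(3): c=viewer.read_camera('wrist'); f.append(state()['ft_force'])
print(np.mean(f,0)); ring(c)
E
```

```text
t: 10.1
eef_pos: [598.3, -125.8, 117.7]
tcp_rot: [3.142, -0.0, -0.122]
ft_force: [-0.6, 0.2, -1.7]
opening: 0.569
t: 10.8
eef_pos: [598.2, -125.8, 107.6]
tcp_rot: [3.142, -0.0, -0.122]
ft_force: [0.5, -0.5, -0.7]
opening: 0.569
[ 1.22920273  0.01382058 -0.01259698]
tcp [ 598.2 -125.8  107.7] ring top z 120.3 centre both [ 597.8 -127.9] outer only [ 598.1 -126.7] 30 42 rms 1.15
```

```bash
python3 -m inch '[[0,0,0,0,0,-1,-1],[0,0,0,0,0,0,-1],[0,0,0,0,0,0,0.5],[0,0,0,0,0,0,0.5],[0,0,0,0,0,0,0.5],[0,0,0,0,0,5,0.5],[0,0,0,0,0,15,0.5],[0,0,0,0,0,35,0.5],[0,0,0,0,0,45,0.5],[0,0,0,0,0,45,0.5]]'
python3 -m inch '[[0,0,0,0,35,40,1],[0,0,0,0,0,0,1],[0,0,0,0,0,0,1]]'
python3 - <<'E'
from h import *
c=viewer.read_camera('wrist'); save(c,'w5'); np.savez('w5',**c)
cv2.imwrite('pics/w5c.png',cv2.resize(c['color'][120:330,180:400,::-1],None,fx=2.5,fy=2.5))
w=cloud(c); z=w[...,2]; k=np.hypot(w[...,0]-598,w[...,1]+126.5)
m=(k<11)&(abs(z-155)<8); print('post top',m.sum(),np.median(w[m],0)); t=np.median(z[m]); m=(k<14)&(abs(z-t)<2); print(cv2.minEnclosingCircle(np.float32(w[m][:,:2])))
m=(k<32)&(k>11)&(z>110)&(z<132); print('ring top',m.sum(),np.median(w[m],0)); 
E
```

```text
t: 11.95
eef_pos: [597.8, -125.7, 253.4]
tcp_rot: [-3.142, 0.001, -0.122]
ft_force: [-0.2, -1.3, -0.1]
opening: 0.75
t: 12.25
eef_pos: [598.1, -92.4, 290.0]
tcp_rot: [3.141, -0.002, -0.121]
ft_force: [-0.2, 0.3, -0.4]
opening: 0.945
post top 223 [ 598.22812856 -125.74852121  152.77877958]
((598.216064453125, -126.53711700439453), 8.444108009338379)
ring top 1374 [ 599.23151517 -121.86138666  118.8821089 ]
```

View pics/w5c.png

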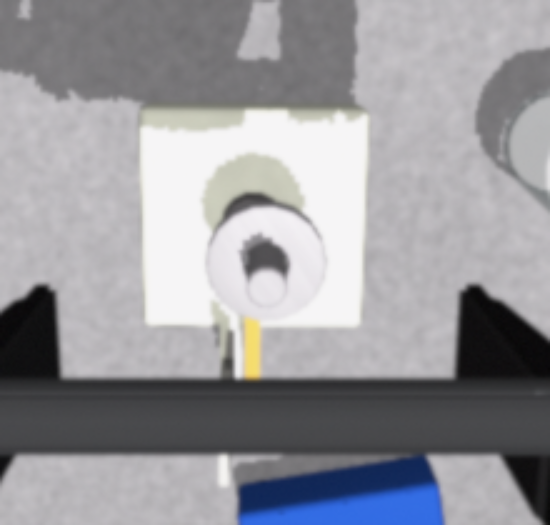

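Ring 1 sits on the post (px (265,260) in the crop) and the pan springs freely at a sink of about 30 mm. One more ring should read about 40 mm, in the band. Fetching the ring at (611,195) at yaw +30° to clear the bottle.

```bash
python3 -m inch '[[0,0,7.4,2,45,0,1],[0,0,7.4,2,48,0,1],[0,0,7.4,2,48,0,1],[0,0,7.4,2,48,0,1],[0,0,7.4,2,48,0,1],[0,0,0,3,48,-10,1],[0,0,0,0,2.2,-40,1],[0,0,0,0,0,-45,1],[0,0,0,0,0,-45,1],[0,0,0,0,0,-45,1]]'
python3 -m inch '[[0,0,0,0,0,-40,1],[0,0,0,0,0,-25,1],[0,0,0,0,0,0,1],[0,0,0,0,0,0,1]]'
```

```text
t: 13.3
eef_pos: [610.3, 193.6, 100.9]
tcp_rot: [-3.141, 0.002, 0.523]
ft_force: [0.8, 0.5, 0.1]
opening: 0.997
t: 13.7
eef_pos: [611.0, 193.8, 38.7]
tcp_rot: [-3.141, 0.002, 0.523]
ft_force: [0.6, -0.2, 1.2]
opening: 0.999
```

```bash
python3 -m inch '[[0,0,0,0,1,-15,1],[0,0,0,0,0,-9,1],[0,0,0,0,0,0,1],[0,0,0,0,0,0,-1],[0,0,0,0,0,0,-1],[0,0,0,0,0,0,-1],[0,0,0,0,0,0,-1],[0,0,0,0,0,0,-1],[0,0,0,0,0,0,-1]]'
```

```text
t: 14.6
eef_pos: [611.2, 195.4, 15.4]
tcp_rot: [3.142, -0.0, 0.523]
ft_force: [-1.5, 0.8, 2.4]
opening: 0.566
```

```bash
python3 -m inch '[[0,0,0,0,0,5,-1],[0,0,0,0,0,20,-1],[0,0,0,0,0,45,-1],[0,0,0,0,0,45,-1],[0,0,0,0,0,45,-1],[0,0,-7.4,-2,-35,30,-1],[0,0,-7.4,-2,-46,0,-1],[0,0,-7.4,-2,-46,0,-1],[0,0,-7.4,-2,-46,0,-1],[0,0,-7.4,-2,-46,0,-1]]'
python3 -m inch '[[0,0,0,-2,-46,0,-1],[0,0,0,-1,-46,0,-1],[0,0,0,0,-9,-15,-1],[0,0,0,0,0,-15,-1],[0,0,0,0,0,0,-1],[0,0,0,0,0,0,-1],[0,0,0,0,0,0,-1]]'
python3 - <<'E'
from ring import *
c=viewer.read_camera('wrist'); ring(c); save(c,'w6')
E
```

```text
t: 15.6
eef_pos: [600.6, -25.3, 205.5]
tcp_rot: [3.142, -0.0, -0.127]
ft_force: [0.6, 0.5, -1.9]
opening: 0.565
t: 16.3
eef_pos: [598.5, -124.3, 176.1]
tcp_rot: [3.141, -0.001, -0.122]
ft_force: [-0.7, 0.4, -1.3]
opening: 0.564
tcp [ 598.6 -124.3  176.2] ring top z 187.1 centre both [ 598.6 -124.1] outer only [ 598.5 -124.3] 30 46 rms 0.69
```

```bash
python3 -m inch '[[0,0,0,-0.3,-2.2,-10,-1],[0,0,0,0,0,-6,-1],[0,0,0,0,0,0,-1],[0,0,0,0,0,0,-1],[0,0,0,0,0,0,-1]]'
python3 - <<'E'
from ring import *
c=viewer.read_camera('wrist'); ring(c); save(c,'w7'); print(state()['ft_force'])
w=cloud(c);m=(np.hypot(w[...,0]-598.3,w[...,1]+126.5)<14)&(abs(w[...,2]-152.5)<4); p=w[m]; print(m.sum(),p.min(0),p.max(0))
cv2.imwrite('pics/w7c.png',cv2.resize(c['color'][190:320,210:360,::-1],None,fx=4,fy=4,interpolation=cv2.INTER_CUBIC))
E
```

```text
t: 16.85
eef_pos: [598.0, -126.9, 159.3]
tcp_rot: [3.142, -0.0, -0.122]
ft_force: [-0.3, -0.5, -1.6]
opening: 0.568
tcp [ 598.  -126.9  159.4] ring top z 170.3 centre both [ 598.  -126.7] outer only [ 598.  -126.9] 30 45 rms 0.68
[ 0.35614061  0.19207268 -1.94222044]
415 [ 589.97165095 -134.79647504  150.66226868] [ 605.91795954 -122.50748714  154.57966898]
```

View pics/w7c.png

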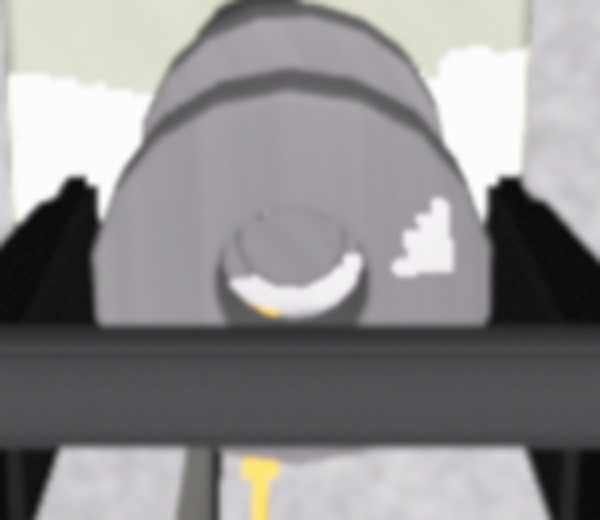

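The post top shows centred in the hole, at (598,-126.7) against the ring at (598,-126.7). Lowering and feeling.

```bash
python3 -m inch '[[0,0,0,0,0,-3,-1],[0,0,0,0,0,-3,-1],[0,0,0,0,0,-3,-1],[0,0,0,0,0,-3,-1],[0,0,0,0,0,-3,-1],[0,0,0,0,0,-2,-1],[0,0,0,0,0,0,-1],[0,0,0,0,0,0,-1]]'
python3 - <<'E'
from h import *
f=[]
for i in range(4): c=viewer.read_camera('wrist'); f.append(state()['ft_force'])
print(np.mean(f,0)); w=cloud(c);m=(np.hypot(w[...,0]-598,w[...,1]+126.7)<8); z=w[...,2][m]; print(np.percentile(z,[5,25,50,75,95]))
E
```

```text
t: 17.7
eef_pos: [597.9, -126.9, 142.2]
tcp_rot: [3.142, -0.0, -0.122]
ft_force: [-0.1, 0.3, -2.2]
opening: 0.567
[-0.08386449  0.25961034 -1.80902121]
[151.8276744  152.498804   152.96812095 153.38388941 153.99376929]
```

The post stays at 153 with the ring bottom at 139, so the hole is over the post.

```bash
python3 -m inch '[[0,0,0,0,0,-4,-1],[0,0,0,0,0,-4,-1],[0,0,0,0,0,-4,-1],[0,0,0,0,0,-3,-1],[0,0,0,0,0,-3,-1],[0,0,0,0,0,-2,-1],[0,0,0,0,0,-2,-1],[0,0,0,0,0,-2,-1],[0,0,0,0,0,-2,-1],[0,0,0,0,0,-1,-1]]'
python3 -m inch '[[0,0,0,0,0,-1,-1],[0,0,0,0,0,-1,-1],[0,0,0,0,0,0,-1],[0,0,0,0,0,0,-1]]'
python3 - <<'E'
from h import *
f=[]
for i in range(4): c=viewer.read_camera('wrist'); f.append(state()['ft_force'])
print(np.mean(f,0)); w=cloud(c);m=(np.hypot(w[...,0]-598,w[...,1]+126.7)<8); z=w[...,2][m]; print(np.percentile(z,[25,50,75]))
E
```

```text
t: 18.9
eef_pos: [597.9, -126.8, 115.1]
tcp_rot: [3.142, -0.0, -0.122]
ft_force: [0.1, 0.2, -0.3]
opening: 0.562
t: 19.3
eef_pos: [597.9, -126.8, 113.3]
tcp_rot: [-3.142, -0.0, -0.122]
ft_force: [-1.1, 0.4, -0.9]
opening: 0.564
[-0.92905994  0.31985009 -0.62345222]
[143.75942032 144.17339384 144.62665069]
```

```bash
python3 -m inch '[[0,0,0,0,0,-1.3,-1],[0,0,0,0,0,0,-1],[0,0,0,0,0,0,0.5],[0,0,0,0,0,0,0.5],[0,0,0,0,0,0,0.5],[0,0,0,0,0,5,0.5],[0,0,0,0,0,15,0.5],[0,0,0,0,0,35,0.5],[0,0,0,0,0,45,0.5],[0,0,0,0,0,45,0.5]]'
python3 -m inch '[[0,0,0,0,40,40,0.5],[0,0,0,0,40,0,0.5],[0,0,0,0,0,0,0.5],[0,0,0,0,0,0,0.5],[0,0,0,0,0,0,0.5]]'
python3 - <<'E'
from h import *
c=viewer.read_camera('wrist'); s=viewer.read_camera('side'); t=viewer.read_camera('top'); np.savez('s9',**s)
for n,q in(('w',c),('s',s),('t',t)):
    w=cloud(q); z=w[...,2]; k=np.hypot(w[...,0]-598,w[...,1]+126.5)
    for lab,m in(('post',(k<11)&(z>134)&(z<158)),('ringtop',(k<28)&(k>10)&(z>112)&(z<130))): print(n,lab,m.sum(),np.median(w[m],0) if m.any() else '')
a=cv2.resize(c['color'][100:330,160:400,::-1],(480,460)); b=cv2.resize(s['color'][150:270,220:345,::-1],(480,460)); cv2.imwrite('pics/f1.png',cv2.resize(np.hstack([a,b]),(800,383)))
save(t,'tEnd')
E
```

```text
t: 20.5
eef_pos: [597.6, -126.8, 258.8]
tcp_rot: [-3.141, 0.0, -0.122]
ft_force: [2.0, -1.0, 0.3]
opening: 0.751
t: 21.0
eef_pos: [597.8, -52.1, 292.1]
tcp_rot: [3.141, 0.0, -0.123]
ft_force: [-0.2, -0.5, -0.2]
opening: 0.751
w post 185 [ 598.47031032 -123.6057154   141.92741383]
w ringtop 1142 [ 600.16332938 -116.99136617  122.42266508]
s post 44 [ 594.10673924 -122.61630181  140.26900037]
s ringtop 232 [ 589.75702371 -116.95508309  120.88223494]
t post 39 [ 598.4946245  -126.12160806  142.62554831]
t ringtop 226 [ 594.73887122 -134.53704454  122.25514238]
```

View pics/f1.png

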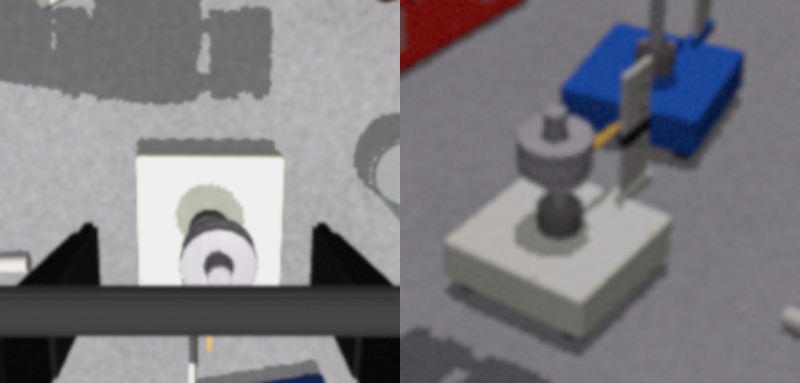

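The post top sits at about 142 mm, a sink of about 41 mm. Both rings are seated and the pointer meets the black band. A quick check of the bystanders, then hand-in.

```bash
python3 - <<'E'
from h import *
a=cv2.imread('pics/side0.png').astype(int); b=np.load('s9.npz')['color'][:,:,::-1].astype(int); d=(abs(a-b).max(2)>45)
for n,(x,y) in dict(dropper1=(196,341),dropper2=(167,252),jar=(392,186),beaker=(201,203),marker=(368,260),ringA=(182,320),ringB=(155,368),ringC=(236,323),ringD=(219,376)).items(): print(n,d[y-12:y+12,x-12:x+12].mean().round(2))
print(ticket.job_done())
E
```

```text
dropper1 0.05
dropper2 0.0
jar 0.0
beaker 0.0
marker 0.0
ringA 0.3
ringB 0.0
ringC 0.3
ringD 0.0
the job is handed in; nothing more can be done
None
```

I put two steel rings over the post, lowering each gently, and handed the job in with the pan's pointer in the black band. The other two rings stayed on the tray.

- **Fit:** As each ring went over the post, the force did not rise (about 2 N, just the ring's weight). The pan did not dip, so the hole had found the post both times. I let each ring go once the pan was carrying nearly all its weight.
- **Final sink:** The top of the post is at 141.9 mm in the wrist camera and 142.6 mm in the top camera, a sink of about 41 mm (the band is 36 to 49 mm). The side camera read 140.3 mm (about 43 mm), which disagrees by about 2 mm but is still in the band. It also put the post about 4 mm off in position, so I trusted it less. In the side picture the pointer meets the band.
- **Other things:** Comparing side pictures from before and after showed no change at the amber bottle, jar, beaker, marker or the two remaining rings. The bottle in the middle of the tray changed in only about 5 % of the pixels around it. I put that down to shadow and did not look closer.
- **Time and arm:** The robot clock was at about 21 s, with the arm well clear of everything.

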